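Seat the work holder in the corner of a bonding stage

TASK

Push the white work holder across the bonding stage, without lifting it, until its long side is flush against the steel rear rail and its end is up against the square end stop (not the round earth post). Push only on its sides: do not touch the circuit board on its top, and leave the other things lying about where they are. Then take the fingers away.

Things in the scene. Friction and masses are not known exactly. Their poses are not given: they have to be found in the camera images.
- holder: White rectangular work holder block, loose on the stage's base plate: 60 mm along its x, 90 mm along its y, 30 mm high, mass 0.3 to 0.55 kg. Origin at the centre of its underside. Its two long sides (the faces across its x) are the same, so either may go to the rail. At the start it lies somewhere near the middle of the plate, skewed, well clear of rail and stop.
- board: Green circuit board fixed on the middle of the holder's top, 34 x 54 mm and 2 mm thick, not to be touched. Origin at the centre of its underside, 30 mm above the holder's origin, axes as the holder's.
- stage: Fixed bonding stage: dark metal base plate 240 mm along its x, 380 mm along its y, 8 mm thick, with a steel rail along its whole rear (+x) edge. The rail is 20 mm thick, its top is 30 mm above the bench, and its front face is the plane x = +90 mm in the stage's frame. Origin at the centre of the plate's underside, on the bench. The stage stands at different places and angles.
- end_stop: Fixed square steel end stop on the plate, touching the front of the rail near one end of it: 40 mm along the stage's x, 30 mm along the stage's y, 30 mm high. Origin at the centre of its underside, on the plate's top, at stage x = 70 mm and stage y = +160 or -160 mm (either end); axes as the stage's. The holder's end goes against the face that looks towards the middle of the rail.
- earth_post: Fixed round earth post, not the stop: steel, 24 mm diameter below, 16 mm above, 32 mm high, at the other end of the rail from the end stop (stage x = 70 mm). Origin at the centre of its underside, on the plate's top.
- vial: Loose small amber jar with a black cap, 24 mm diameter, 45 mm high, on a front corner of the plate. Leave alone. Origin at the centre of its underside.
- spare_carrier: Loose small square aluminium chip carrier, 36 x 36 mm, 10 mm high, on the other front corner of the plate. Leave alone. Origin at the centre of its underside.
- driver: Loose screwdriver, 150 mm long, lying on the bench beside the stage. Leave alone. Origin near its middle.
- tweezers: Loose steel tweezers, about 135 mm long, 6 mm high, lying on the bench beside the stage. Leave alone. Origin near the middle.
- chip_tray: Loose black square chip tray, 75 x 75 mm, 10 mm high, on the bench. Leave alone. Origin at the centre of its underside.
- dish: Loose clear round dish, 80 mm diameter, 14 mm high, on the bench. Leave alone. Origin at the centre of its underside.
- mouse: Loose black computer mouse, 100 x 58 mm, 26 mm high, on the bench to the robot's left. Leave alone. Origin at the centre of its underside.
There are look-alikes about, which are no part of the job. Of the things shaped like the holder, the white one is meant.

How it is judged:
At the end, for the whole second after the job is handed in: The holder stands flat and still on the base plate, its long side parallel to the rear rail within 0.035 rad and within 3 mm of it, and its end within 3 mm of the square end stop (x of holder in the frame of stage above 0.057 m and angle between the x axis of holder and the x axis of stage, either way round below 0.035 rad and y of holder in the frame of end_stop between -0.063 and 0.063 m and z of holder in the frame of stage below 0.011 m and angle between holder's own z axis and vertical below 0.05 rad and linear speed of holder below 0.01 m/s); the robot touches nothing.
It fails at once if the holder is lifted more than 6 mm off the plate (z of holder in the frame of stage above 0.014 m).
It fails at once if the holder is tipped by more than 0.2 rad (angle between holder's own z axis and vertical above 0.2 rad).
It fails at once if the arm touches the circuit board on the holder (contact force between any of the fingers, the arm and board above 0.5 N).
It fails at once if one of the other loose things is moved more than 15 mm (distance of any of vial, spare_carrier, driver, tweezers, chip_tray, dish, mouse from where it was at the start of the episode above 0.015 m).
It also fails if it takes over 45 s, if anything falls off the work surface, if the arm or the gripper's body presses on something with over 40 N, if the wrist force passes 120 N, or if a joint passes its speed limit or range.

ROBOT

A 6-joint arm with a two-finger parallel gripper is mounted at the origin on the work surface. World frame = base frame: x ahead of the robot, y to its left, z up, the work surface at z = 0. Lengths are in m, angles in rad, forces in N, time in s.
With the tool pointing down it reaches from about 0.35 to 0.775 m from the base axis. Payload 7.3 kg.
Tool frame: the origin (TCP) lies midway between the tips of the shut fingers; the grasp point (between the pads) lies grasp_offset behind it (grasp_offset is the distance from the TCP to the grasp point, in m); z points along the fingers, y is the line along which they close (so a half turn about z gives the same grasp; the last joint's range is limited). The gripper opens to 92 mm and grips with 3 to 60 N. Pads are 19 mm wide; open, the fingers measure 130 mm over their backs; the gripper's body (75 mm by 190 mm) begins 47 mm behind the grasp point.
Start: joints at [1.037, 0.342, 1.524, -0, 1.275, -0.146], TCP at [0.199, 0.486, 0.227] pointing down, gripper open.
Joint ranges: [-2.53, 2.53], [-0.77, 2.02], [0.04, 2.7], [-1, 4.14], [0.28, 2.66], [-3.11, 3.11]. Speed limits (rad/s): [2.57, 2.57, 3.14, 3.14, 3.14, 3.14].

INTERFACE

Orientations are given as [roll, pitch, yaw] about the fixed x, y, z axes, in that order (R = Rz(yaw) Ry(pitch) Rx(roll)).
In Python, from cell import * gives the robot as it stands.
- The arm moves only by the tool step_arm, never from a script. Its argument "plan" is a list of rows, each a list of 5 numbers: the closure, from -1 (fully open) to 1 (shut), then the shift along the tool's x, y, z in m, then the turn about the tool's z in rad. In form: [[hand, x, y, z, twist], ...]. A call has 1 to 20 rows; each row is the pose to reach, as a shift and turn from the pose commanded when the call began, along the tool's axes at that moment; what a row does not reach only later rows make up. A row lasts 1/8 s, in which the tool goes at most 62.5 mm and 10.7 degrees, less where a joint would pass 70% of its speed; a pose out of reach is approached as far as the arm can. A call with a gripper value outside its range is refused whole. The fingers move at their own pace and stop on an object; "grip_force" is the grip in N (left out, the last holds). Time passes only in rows, so rows that repeat a pose let the fingers close. It gives the time, the measured TCP pose, the force, the opening and the grip force at its end, in the units of the state.
- observe(): the state, without advancing time (a new reading comes with each control period).
- read_camera(name): name is "scene" or "top"; returns a dict with "img" (420x560x3 uint8, red, green, blue), "range_z" (420x560 float32, m along the optical axis (not along the pixel's ray), 0 where there is no reading), "fx", "fy", "cx", "cy" (pixels), "R" (3x3) and "t" (3): a world point X has camera coordinates R X + t. Camera axes: x right, y down, z forward; pixel columns grow to the right and rows downward; lengths in m; the calibration is good to about 2 mm. A picture is of the moment at which its call begins.
- hand_in(): hands the job in; it is judged then, once.
The state is a dict: "time": time; "qpos": joint angles; "qvel": joint speeds; "joint_efforts": joint torques, N m; "tool_pos": TCP position; "tool_rot": TCP orientation; "contact_force": force on the tool from outside, world axes, zero at the start; "torque": the same for the moment, N m; "opening": finger opening in m; "grip_force": force on a finger pad.
Only numpy, scipy, OpenCV 4.12 (cv2) and the standard library are available. Lean on these libraries where they do the work, as an engineer would, in place of code of your own. Each camera call takes 0.05 s, during which the arm holds its last target. There are 200 camera calls.

## Working session

There is one attempt and no reset: what is moved stays moved. The work goes in short steps, Python scripts to look and compute and a tool call to move; the robot and the scene stay as the last step left them, time stands still between calls to the robot, and variables do not carry over. Pictures are saved under pics/ and viewed, at most 10 in all, crops included, and the job is handed in when it is done.

Besides the shell and the picture viewer there is one more tool, called after ">>>" in YAML: its name, and indented under it one key for each argument. step_arm: Moves the arm, as the interface text tells. Its arguments: {"type":"object","properties":{"plan":{"type":"array","items":{"type":"array","items":{"type":"number"}}},"grip_force":{"type":"number"}},"required":["plan"]}

```bash
mkdir -p pics
cat > h.py <<'E'
from cell import *
import numpy as np, cv2
def snap(n,f):
    c=read_camera(n); cv2.imwrite(f,c["img"][:,:,::-1]); np.savez(f[:-4]+'.npz',**c); return c
def world(c,u,v,z=None):
    R=np.array(c["R"]);t=np.array(c["t"])
    r=np.array([(u-c["cx"])/c["fx"],(v-c["cy"])/c["fy"],1.])
    if z is None:
        return R.T@(r*float(c["range_z"][int(v),int(u)])-t)
    o=-R.T@t; d=R.T@r
    return o+d*(z-o[2])/d[2]
E
python3 - <<'E'
from h import *
snap("top","pics/top.png");snap("scene","pics/scene.png");print(observe())
c=np.load("pics/top.npz");print(c["R"],c["t"],c["fx"])
E
```

```text
{'time': 0.1, 'qpos': array([ 1.03697975e+00,  3.42661825e-01,  1.52488652e+00, -1.71665784e-05,
        1.27537673e+00, -1.46004066e-01]), 'qvel': array([ 1.70707498e-03, -1.84360538e-03, -3.06041587e-03, -7.51380485e-04,
       -3.35844130e-05,  4.79904018e-04]), 'joint_efforts': array([ 9.05940869e-04, -4.32004809e+01, -2.44694424e+01,  7.18954951e-02,
        5.26627118e-02, -7.40117343e-05]), 'tool_pos': array([0.1983474 , 0.48572207, 0.2261221 ]), 'tool_rot': array([-3.14027202e+00, -1.77606759e-04,  2.75378503e+00]), 'contact_force': array([0.04012547, 0.34964038, 0.32756113]), 'torque': array([-0.00611968,  0.03376076, -0.04377436]), 'grip_force': 0.0, 'opening': 0.09155772096381304}
[[-0.08541205 -0.99632727  0.00606264]
 [-0.96973341  0.08173221 -0.23008031]
 [ 0.22873978 -0.02553077 -0.97315276]] [0.03400452 0.54543926 1.16706865] 503.2154762207344
```

View pics/top.png

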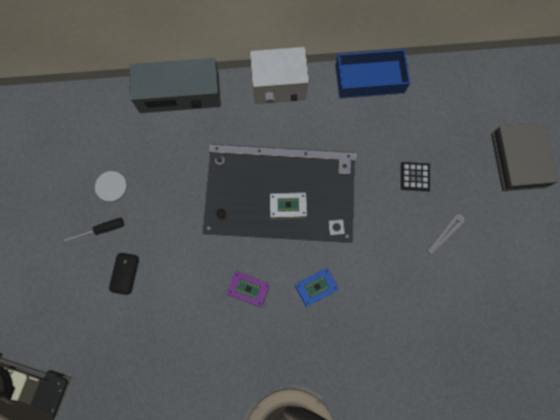

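View pics/scene.png

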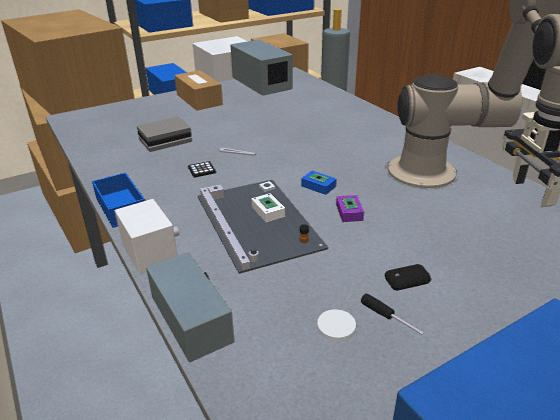

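The top view has three holder-shaped blocks: white at (289,205) on the stage, purple at (249,289) and blue at (317,287) on the bench. White is the one meant. The square stop is near (345,166) and the round post near (220,160). I'll confirm both in one enlarged crop.

Run:
```python
import cv2
i=cv2.imread("pics/top.png")[135:255,200:360]
cv2.imwrite("pics/crop.png",cv2.resize(i,None,fx=5,fy=5,interpolation=cv2.INTER_CUBIC))
```

```text
(no output)
```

View pics/crop.png

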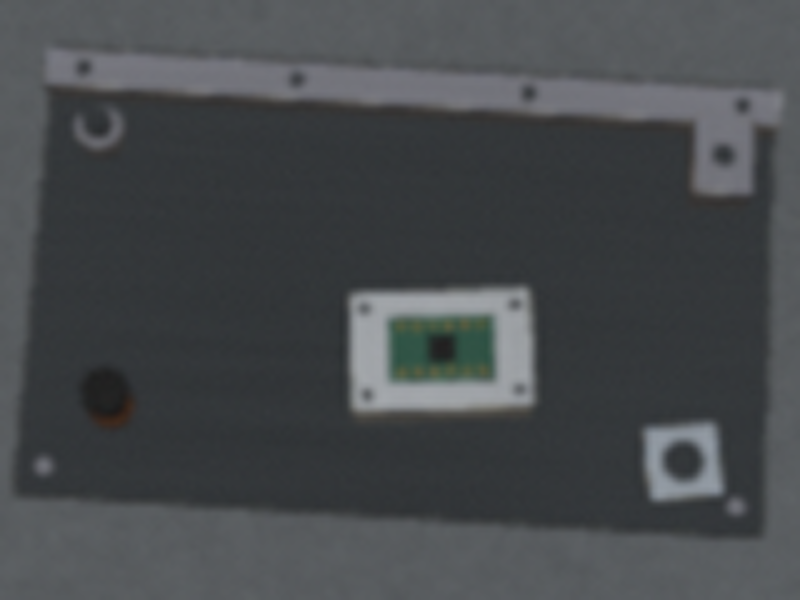

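The crop shows the white holder, with top corners near (350,292), (530,287), (535,405) and (352,411). The square stop is at (723,157), at the right end of the rail. The round post is at (98,126) on the left, the jar at (106,393), and the carrier at (683,461). Next I fit the poses.

```bash
cat >> h.py <<'E'
from scipy.optimize import least_squares
def uv(px,crop=(200,135,5)): px=np.array(px,float); return (px+.5)/crop[2]-.5+np.array(crop[:2])
def proj(c,X):
    p=np.array(X)@np.array(c["R"]).T+c["t"]; return np.c_[p[:,0]/p[:,2]*c["fx"]+c["cx"],p[:,1]/p[:,2]*c["fy"]+c["cy"]]
def place(p,L):
    L=np.array(L,float); s,k=np.sin(p[2]),np.cos(p[2]); return np.c_[p[0]+k*L[:,0]-s*L[:,1],p[1]+s*L[:,0]+k*L[:,1],L[:,2]]
def fit(c,L,P,g):
    r=least_squares(lambda p:(proj(c,place(p,L))-P).ravel(),g); return r.x,np.abs(r.fun).max()
HOLD=[(.03,.045,.038),(.03,-.045,.038),(-.03,-.045,.038),(-.03,.045,.038)]
E
python3 - <<'E'
from h import *
c=np.load("pics/top.npz")
st,e=fit(c,[(.11,.19,.03),(.11,-.19,.03),(.09,.19,.03),(.05,-.145,.038),(.05,-.175,.038),(-.12,.19,.008),(-.12,-.19,.008)],
 uv([(47,50),(782,92),(47,86),(692,191),(752,194),(15,495),(763,537)]),[.5,0,0])
ho,e2=fit(c,HOLD,uv([(350,292),(530,287),(535,405),(352,411)]),[.5,0,0])
print(st,e,ho,e2)
s,k=np.sin(st[2]),np.cos(st[2]);R=np.array([[k,-s],[s,k]])
print("holder in stage",R.T@(ho[:2]-st[:2]),ho[2]-st[2])
for n,px,z in[("vial",(105,390),.053),("carrier",(683,461),.018),("post",(98,126),.04)]:
    w=world(c,*uv(px),z);print(n,w,R.T@(w[:2]-st[:2]))
# holder check by depth
for px in [(370,350),(510,350),(723,175)]: print(world(c,*uv(px)))
E
```

```text
[ 0.58591081 -0.02665865 -0.14198691] 0.719560258544675 [ 0.5445335  -0.04256742 -0.05597535] 0.2521713787697877
holder in stage [-0.03870967 -0.02160399] 0.08601155967416087
vial [0.53414169 0.12477146 0.053     ] [-0.07267708  0.14258036]
carrier [ 0.4811325  -0.15904276  0.018     ] [-0.08499018 -0.14587912]
post [0.67439141 0.12118351 0.04      ] [0.06666901 0.1588753 ]
[ 0.54668532 -0.00679865  0.03826922]
[ 0.54076421 -0.07639088  0.03849975]
[ 0.62251279 -0.19305497  0.03816356]
```

Stage: (0.586, −0.027), yaw −0.142. The stop is at stage −y. The holder sits at stage (−0.039, −0.022), skewed by 0.086.

The plan has three pushes:
1. A two-finger push along stage +x to the rail.
2. A shut-finger push along −y to the stop.
3. A final nudge against the rail.

The first move goes above the approach point.

>>> step_arm:
  plan:
    - [0,-0.03,-0.025,0,-0.05]
    - [0,-0.08,-0.06,0,-0.1]
    - [0,-0.456,-0.375,0,-0.246]
    - [0,-0.456,-0.375,0,-0.246]
    - [0,-0.456,-0.375,0,-0.246]
    - [0,-0.456,-0.375,0,-0.246]
    - [0,-0.456,-0.375,0,-0.246]
    - [0,-0.456,-0.375,0,-0.246]
    - [0,-0.456,-0.375,0,-0.246]
    - [0,-0.456,-0.375,0,-0.246]
    - [0,-0.456,-0.375,0,-0.246]
    - [0,-0.456,-0.375,0,-0.246]
    - [0,-0.456,-0.375,0,-0.246]
    - [0,-0.456,-0.375,0,-0.246]
    - [0,-0.456,-0.375,0,-0.246]

```text
time: 1.98
tool_pos: [0.4787, -0.0329, 0.2269]
tool_rot: [3.142, 0.0, 3.001]
contact_force: [0.4, -0.6, -0.8]
opening: 0.0458
grip_force: 0.0
```

>>> step_arm:
  plan:
    - [0,0,0,0.05,0]
    - [0,0,0,0.1,0]
    - [0,0,0,0.15,0]
    - [0,0,0,0.18,0]
    - [0,0,0,0.195,0]
    - [0,0,0,0.205,0]
    - [0,0,0,0.205,0]

```text
time: 2.85
tool_pos: [0.4787, -0.0334, 0.0215]
tool_rot: [3.141, -0.001, 3.0]
contact_force: [0.3, 0.2, -0.4]
opening: 0.0459
grip_force: 0.0
```

Run:
```python
from h import *
snap("scene","pics/s2.png");print(observe()["tool_pos"],observe()["contact_force"])
i=cv2.imread("pics/s2.png")[160:290,180:360]
cv2.imwrite("pics/s2c.png",cv2.resize(i,None,fx=4,fy=4,interpolation=cv2.INTER_CUBIC))
```

```text
[ 0.47910448 -0.03346214  0.02201382] [-0.07394173 -0.40737805  0.18507194]
```

View pics/s2c.png

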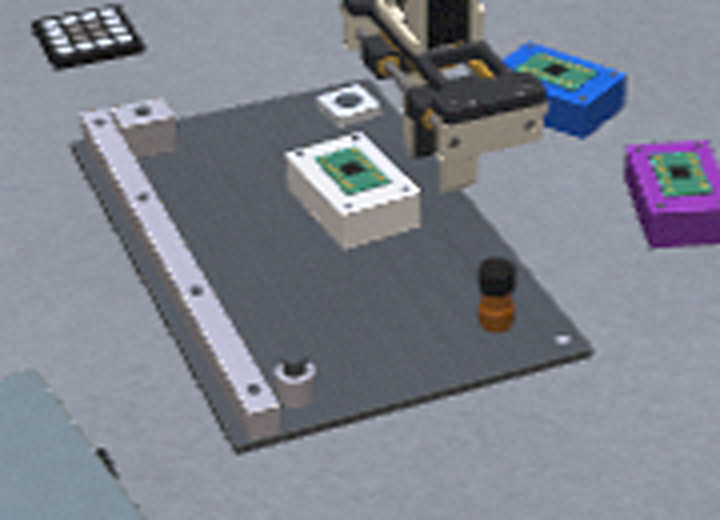

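The fingers stand behind the holder (350,190 in the crop), clear of everything else. Now I push toward the rail.

>>> step_arm:
  plan:
    - [0,-0.008,0,0,0]
    - [0,-0.016,0,0,0]
    - [0,-0.023,0,0,0]
    - [0,-0.03,0,0,0]
    - [0,-0.037,0,0,0]
    - [0,-0.044,0,0,0]
    - [0,-0.051,0,0,0]
    - [0,-0.058,0,0,0]
    - [0,-0.065,0,0,0]
    - [0,-0.072,0,0,0]
    - [0,-0.079,0,0,0]
    - [0,-0.086,0,0,0]
    - [0,-0.092,0,0,0]
    - [0,-0.098,0,0,0]
    - [0,-0.104,0,0,0]
    - [0,-0.11,0,0,0]
    - [0,-0.113,0,0,0]
    - [0,-0.115,0,0,0]
    - [0,-0.115,0,0,0]

```text
time: 5.28
tool_pos: [0.593, -0.0498, 0.0218]
tool_rot: [3.142, 0.001, 3.0]
contact_force: [-0.8, 0.7, -0.4]
opening: 0.0461
grip_force: 0.4
```

Run:
```python
from h import *
snap("top","pics/t3.png");o=observe();print(o["tool_pos"],o["contact_force"])
i=cv2.imread("pics/t3.png")[135:255,200:360]
cv2.imwrite("pics/t3c.png",cv2.resize(i,None,fx=5,fy=5,interpolation=cv2.INTER_CUBIC))
```

```text
[ 0.59293181 -0.0498104   0.02178476] [-1.20467412 -0.58546536 -0.05952855]
```

View pics/t3c.png

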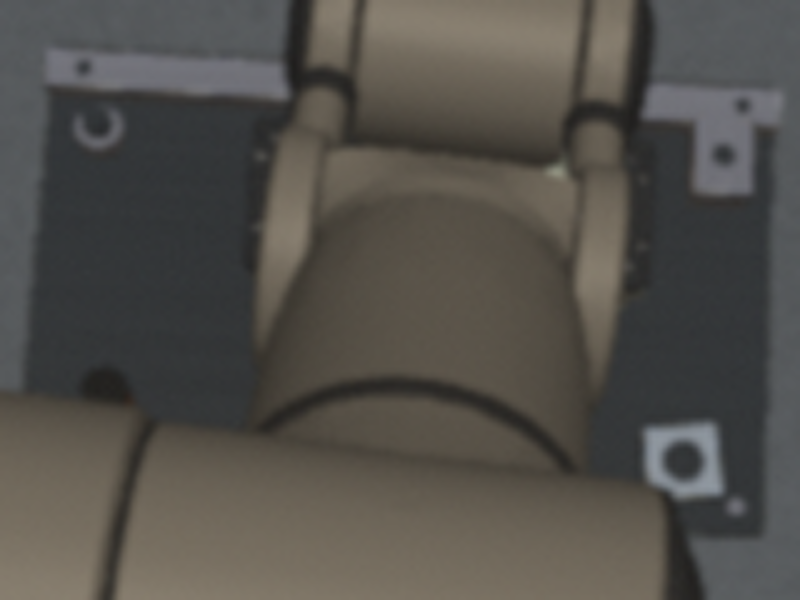

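The arm hides the holder in the top view. I'll creep on until the force shows rail contact.

>>> step_arm:
  plan:
    - [0,-0.002,0,0,0]
    - [0,-0.004,0,0,0]
    - [0,-0.006,0,0,0]
    - [0,-0.008,0,0,0]

```text
time: 5.82
tool_pos: [0.6007, -0.0509, 0.0218]
tool_rot: [3.142, -0.0, 3.0]
contact_force: [-3.4, -0.1, 2.7]
opening: 0.0458
grip_force: 1.9
```

>>> step_arm:
  plan:
    - [0,-0.001,0,0,0]
    - [0,-0.002,0,0,0]
    - [0,-0.003,0,0,0]

```text
time: 6.2
tool_pos: [0.6017, -0.051, 0.0218]
tool_rot: [3.142, -0.004, 3.0]
contact_force: [-11.9, 1.6, 10.5]
opening: 0.0464
grip_force: 6.2
```

Rail reached: the force rises and the tool stalls. I back off, lift, shut the fingers and go to above the holder's +y end.

>>> step_arm:
  plan:
    - [0,0.01,0,0,0]
    - [0,0.025,0,0,0]
    - [0,0.025,0,-0.04,0]
    - [0,0.025,0,-0.09,0]
    - [0.5,0.025,0.04,-0.09,0]
    - [1,-0.01,0.087,-0.09,0]
    - [1,-0.036,0.087,-0.09,0]
    - [1,-0.036,0.087,-0.09,0]

```text
time: 7.2
tool_pos: [0.653, 0.03, 0.1113]
tool_rot: [3.141, 0.002, 3.001]
contact_force: [-0.7, 0.5, -0.3]
opening: 0.0105
grip_force: 0.0
```

Run:
```python
from h import *
snap("scene","pics/s4.png");o=observe();print(o["tool_pos"],o["contact_force"],o["opening"])
i=cv2.imread("pics/s4.png")[170:290,180:340]
cv2.imwrite("pics/s4c.png",cv2.resize(i,None,fx=5,fy=5,interpolation=cv2.INTER_CUBIC))
```

```text
[0.65163608 0.02968093 0.11117207] [-0.67971281  0.31398819 -0.54157574] 0.0064396216897837505
```

View pics/s4c.png

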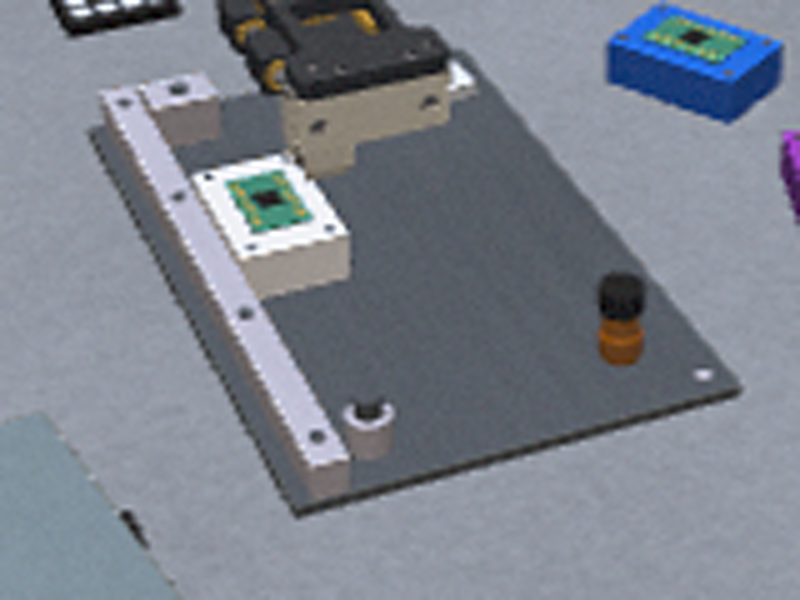

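The holder lies flush along the rail. Its +y end's top corners are near (348,235) and (245,262) in the crop. I check where they are in the stage frame.

Run:
```python
from h import *
c=np.load("pics/s4.npz")
y=-.142;R=np.array([[np.cos(y),-np.sin(y)],[np.sin(y),np.cos(y)]]);o=np.array([.5859,-.0267])
for p,z in [((348,235),.038),((245,262),.038),((193,173),.038),((305,460),.03)]:
    print(p,R.T@(world(c,*uv(p,(180,170,5)),z)[:2]-o))
print(R.T@(observe()["tool_pos"][:2]-o))
```

```text
(348, 235) [0.03148298 0.02167773]
(245, 262) [0.08946529 0.02364655]
(193, 173) [ 0.08889579 -0.07117638]
(305, 460) [0.11157817 0.18222841]
[0.05709523 0.06511664]
```

Its end is at stage y ≈ 0.0225, so there is about 23 mm of room. I descend and push toward the stop.

>>> step_arm:
  plan:
    - [1,0,0,0.04,0]
    - [1,0,0,0.075,0]
    - [1,0,0,0.089,0]
    - [1,0,0,0.089,0]
    - [1,0,-0.008,0.089,0]
    - [1,0,-0.016,0.089,0]
    - [1,0,-0.022,0.089,0]
    - [1,0,-0.028,0.089,0]
    - [1,0,-0.034,0.089,0]
    - [1,0,-0.041,0.089,0]
    - [1,0,-0.048,0.089,0]
    - [1,0,-0.055,0.089,0]
    - [1,0,-0.062,0.089,0]
    - [1,0,-0.069,0.089,0]
    - [1,0,-0.076,0.089,0]
    - [1,0,-0.082,0.089,0]
    - [1,0,-0.087,0.089,0]
    - [1,0,-0.091,0.089,0]
    - [1,0,-0.093,0.089,0]

```text
time: 9.62
tool_pos: [0.6385, -0.0625, 0.0231]
tool_rot: [3.141, 0.001, 3.0]
contact_force: [1.2, 6.2, 4.0]
opening: 0.0004
grip_force: 2.9
```

>>> step_arm:
  plan:
    - [1,0,-0.002,0,0]
    - [1,0,-0.004,0,0]
    - [1,0,-0.005,0,0]

```text
time: 10.0
tool_pos: [0.6378, -0.0673, 0.023]
tool_rot: [3.141, 0.0, 3.0]
contact_force: [-0.3, 5.0, 4.6]
opening: 0.0002
grip_force: 2.9
```

>>> step_arm:
  plan:
    - [1,0,-0.001,0,0]
    - [1,0,-0.002,0,0]
    - [1,0,-0.003,0,0]

```text
time: 10.38
tool_pos: [0.6374, -0.0702, 0.023]
tool_rot: [3.141, 0.0, 3.0]
contact_force: [0.7, 6.8, 6.0]
opening: 0.0005
grip_force: 3.0
```

>>> step_arm:
  plan:
    - [1,0,-0.001,0,0]
    - [1,0,-0.002,0,0]
    - [1,0,-0.003,0,0]

```text
time: 10.75
tool_pos: [0.637, -0.0731, 0.023]
tool_rot: [3.141, 0.0, 3.0]
contact_force: [0.6, 6.1, 5.7]
opening: 0.0004
grip_force: 3.0
```

>>> step_arm:
  plan:
    - [1,0,-0.001,0,0]
    - [1,0,-0.002,0,0]

```text
time: 11.0
tool_pos: [0.6369, -0.0737, 0.0231]
tool_rot: [3.139, 0.001, 3.0]
contact_force: [1.1, 12.7, 6.4]
opening: 0.0004
grip_force: 6.7
```

The tool stalls at 12.7 N, so the end is against the stop. I back off and look before the final nudge.

>>> step_arm:
  plan:
    - [1,0,0.008,0,0]
    - [1,0,0.02,0,0]
    - [1,0,0.02,-0.04,0]
    - [1,0,0.02,-0.09,0]
    - [0.5,0.03,0.02,-0.09,0]
    - [0,0.057,0,-0.09,0]
    - [0,0.057,-0.04,-0.09,0]
    - [0,0.057,-0.061,-0.09,0]
    - [0,0.057,-0.061,-0.09,0]

```text
time: 12.12
tool_pos: [0.5715, -0.1288, 0.1124]
tool_rot: [3.142, -0.0, 2.997]
contact_force: [-0.3, 0.4, 0.2]
opening: 0.0439
grip_force: 0.0
```

Run:
```python
from h import *
snap("scene","pics/s5.png");o=observe();print(o["tool_pos"],o["contact_force"],o["opening"])
y=-.142;R=np.array([[np.cos(y),-np.sin(y)],[np.sin(y),np.cos(y)]])
print(R.T@(o["tool_pos"][:2]-np.array([.5859,-.0267])))
i=cv2.imread("pics/s5.png")[170:260,180:300]
cv2.imwrite("pics/s5c.png",cv2.resize(i,None,fx=6.5,fy=6.5,interpolation=cv2.INTER_CUBIC))
```

```text
[ 0.57157025 -0.12774288  0.11237923] [ 0.58516485 -0.01641874 -0.49232361] 0.045208134894075276
[ 0.0001144  -0.10205387]
```

View pics/s5c.png

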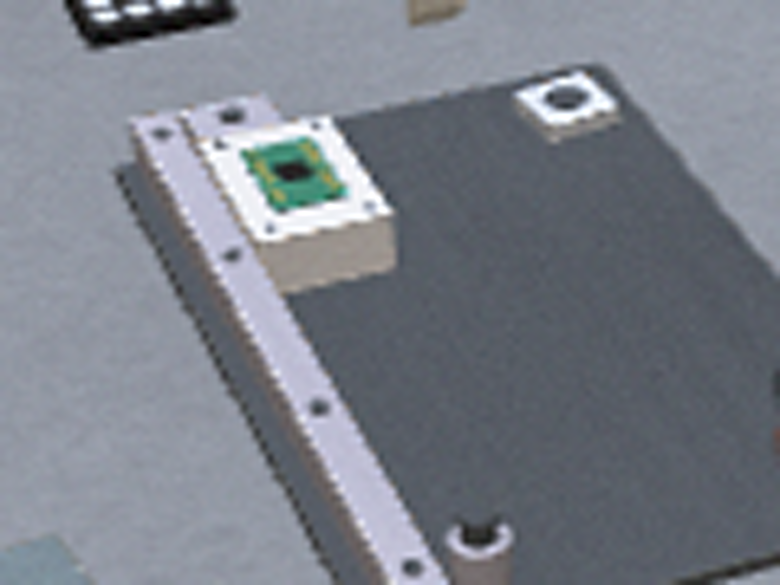

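The holder sits in the corner of rail and stop (top corners ≈ (205,140), (335,118), (395,212), (258,240)). One light nudge to the rail will make it square.

>>> step_arm:
  plan:
    - [0,0,0.002,0.04,0]
    - [0,0,0.002,0.075,0]
    - [0,0,0.002,0.089,0]
    - [0,0,0.002,0.089,0]
    - [0,-0.007,0.002,0.089,0]
    - [0,-0.012,0.002,0.089,0]
    - [0,-0.016,0.002,0.089,0]
    - [0,-0.018,0.002,0.089,0]
    - [0,-0.02,0.002,0.089,0]
    - [0,-0.021,0.002,0.089,0]

```text
time: 13.42
tool_pos: [0.5905, -0.1282, 0.0236]
tool_rot: [3.141, -0.005, 2.999]
contact_force: [-10.4, 1.4, 6.7]
opening: 0.0459
grip_force: 4.8
```

>>> step_arm:
  plan:
    - [0,-0.001,0,0,0]
    - [0,-0.001,0,0,0]

```text
time: 13.68
tool_pos: [0.5905, -0.1282, 0.0236]
tool_rot: [3.141, -0.007, 2.999]
contact_force: [-11.7, 1.0, 8.2]
opening: 0.0461
grip_force: 5.5
```

It stalls at stage x = 0.019, the same as at first rail contact, so it is seated. I retract.

>>> step_arm:
  plan:
    - [0,0.008,0,0,0]
    - [0,0.02,0,0,0]
    - [0,0.03,0,0,0]
    - [0,0.03,0,-0.05,0]
    - [0,0.03,0,-0.1,0]
    - [0,0.06,0.05,-0.15,0]
    - [0,0.1,0.1,-0.2,0]
    - [0,0.12,0.15,-0.2,0]
    - [0,0.12,0.21,-0.2,0]
    - [0,0.12,0.26,-0.2,0]
    - [0,0.12,0.3,-0.2,0]
    - [0,0.12,0.3,-0.2,0]
    - [0,0.12,0.3,-0.2,0]

```text
time: 15.3
tool_pos: [0.5167, 0.1847, 0.2235]
tool_rot: [-3.141, -0.0, 3.0]
contact_force: [0.5, -0.4, 0.7]
opening: 0.0461
grip_force: 0.0
```

Run:
```python
from h import *
snap("top","pics/t6.png");o=observe();print(o["tool_pos"],o["contact_force"],o["time"])
i=cv2.imread("pics/t6.png")[135:255,200:360]
cv2.imwrite("pics/t6c.png",cv2.resize(i,None,fx=5,fy=5,interpolation=cv2.INTER_CUBIC))
```

```text
[0.51687553 0.18424944 0.22361768] [ 0.03009627 -0.09510111  0.54042492] 15.35
```

View pics/t6c.png

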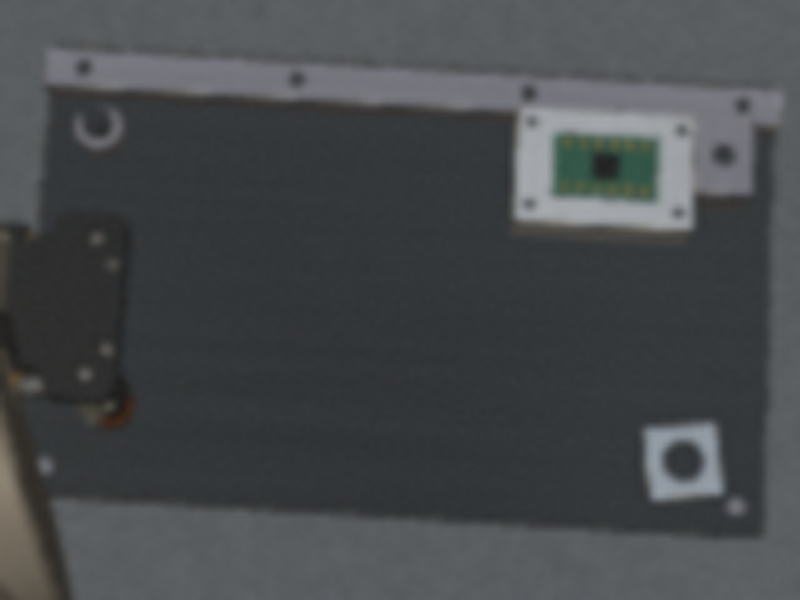

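The holder at (605,168) is flush with the rail and touches the square stop at its right end (695,180). The carrier is unmoved, and the visible part of the jar is where it was. The gripper is clear of everything, so I hand in.

```bash
python3 -c "
from cell import *
print(hand_in())"
```

```text
the job is handed in; nothing more can be done
None
```

The white holder was pushed flush against the rear rail and up to the square end stop, the fingers are clear, and the job is handed in; the hand-in returned no verdict.

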